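# Roll down the transfer on an oval dish on the banding wheel

## Task

Give the banding wheel an easy spin by its edge, about 20 to 25 turns a minute and never over 30; then take the foam roller and roll down the blue transfer band on the wall of the oval dish as it comes round: seven seconds without lifting off, at an even light pressure of about 4 N (2 to 7 N), the wheel coasting at no less than 5 turns a minute. Touch the dish with nothing but the roller and never dig in. Then stand the roller upright on its plaster bat and let go; the wheel may go on turning, the other things stay as they are.

Things in the scene. Friction and masses are not known exactly. Their poses are not given: they have to be found in the camera images.
- banding_foot: grey cast-iron foot of the banding wheel, fixed, 190 mm wide; origin on the table under the wheel's vertical axis, z up. On it turns the wheel head: a metal disc of 300 mm diameter, its underside 85 mm and its flat top 105 mm above the table, with a plain upright edge, to be stroked with the fingertips to spin it (friction 0.5 or more); a red mark on top near the edge
- wheel (a joint): angle of the wheel head (rad), growing counter-clockwise seen from above, no stops, either way is good. Turns freely on ball bearings: moment of inertia with the dish nominally 0.116 kg m2 (it varies by a quarter), bearing drag 0.001 N m plus 0.0008 N m per rad/s, so it coasts long after a stroke
- dish: white oval dish stuck upside down on the wheel head, turning with it; solid: an ellipse 164 mm (own x, towards the red mark) by 132 mm (own y), 70 mm high, upright wall, on top a brown foot ring of 6 mm. Origin at the centre of its underside, on the wheel's axis. So the wall comes 16 mm in and out twice a turn, and a press on its slanting flanks speeds up or slows the wheel
- band (a point): centre of the dish at the middle height of the blue, yellow-dotted transfer band, 35 mm above the dish's underside; the band is 28 mm high and goes all round the wall. The sleeve's centre must keep within 14 mm of this height while rolling
- roller: hand roller standing upright on its end on the plaster bat, 125 mm high, about 0.23 kg; origin at the centre of its lower end, z up its axle and handle. Square wooden handle 24 x 24 mm from 55 to 125 mm above the origin, faces square to its own x and y; below it a black rubber sleeve of 50 mm diameter, from 0 to 40 mm, that spins freely
- sleeve: the roller's rubber sleeve; origin at its centre, at rest on the axle 20 mm above the roller's origin. Its foam core lets it shift sideways off the axle in any direction against a spring of 600 N/m (0.6 N for each mm, at most 18 mm), so the shift shows the pressing force
- bat: round white plaster bat, fixed, 140 mm in diameter and 12 mm thick, lying on the table; origin at the centre of its underside. The roller starts on its middle and goes back there (within 30 mm)
- board: wooden board 150 x 130 x 12 mm, fixed, with three test bars on it; origin at the centre of its underside. It and the bat may change sides
- bar0: blue glazed test bar 26 x 60 x 10 mm lying on the board; leave alone
- bar1: black test bar 26 x 60 x 10 mm lying on the board; leave alone
- bar2: blue glazed test bar 26 x 60 x 10 mm lying on the board; leave alone
- glaze_jar: clear jar with a green lid, 72 mm wide and 90 mm high; origin at the centre of its underside; leave alone
- mug: blue mug, 80 mm wide and 90 mm high; origin at the centre of its underside; leave alone
Mind the look-alikes: they are no part of the job. What is meant by the bat is not orange, and is the smaller of those in its own colour.

How it is judged:
On the way, in this order (a step that is already met when the one before it is completed fails the run):
1. the wheel has been set turning, at 10 turns a minute or more ((velocity of joint wheel above 1.04 rad/s or velocity of joint wheel below -1.04 rad/s)), for 0.2 s.
2. the sleeve presses on the transfer band with 2 to 7 N, without a break for seven seconds, while the wheel turns at 5 turns a minute or more (contact force between sleeve and dish between 2 and 7 N and (velocity of joint wheel above 0.52 rad/s or velocity of joint wheel below -0.52 rad/s) and z of sleeve in the frame of band between -0.0145 and 0.0145 m), for 7 s.
At the end, for the whole second after the job is handed in: The roller stands upright (within 0.15 rad) and still on the plaster bat, its centre within 32 mm of the bat's, released; the wheel may still turn (angle between roller's own z axis and vertical below 0.15 rad and horizontal distance between roller and bat below 0.032 m and z of roller in the frame of bat between 0.006 and 0.018 m and linear speed of roller below 0.02 m/s and contact force between roller and dish below 0.1 N); the robot touches nothing.
It fails at once if the roller digs into the dish with more than 12 N (contact force between roller and dish above 12 N).
It fails at once if the gripper or arm touches the dish (contact force between the arm and dish above 1 N).
It fails at once if the wheel is flung round, faster than 30 turns a minute (velocity of joint wheel above 3.2 rad/s or velocity of joint wheel below -3.2 rad/s).
It fails at once if another thing on the table is moved or upset (distance of any of bar0, bar1, bar2, glaze_jar, mug from where it was at the start of the episode above 0.03 m).
It also fails if it takes over 61 s, if anything falls off the work surface, if the arm or the gripper's body presses on something with over 40 N, if the wrist force passes 120 N, or if a joint passes its speed limit or range.

## Robot

A 7-joint arm with a two-finger parallel gripper is mounted at the origin on the work surface. World frame = base frame: x ahead of the robot, y to its left, z up, the work surface at z = 0. Lengths are in m, angles in rad, forces in N, time in s.
With the tool pointing down it reaches from about 0.375 to 0.925 m from the base axis. Payload 3.1 kg.
Tool frame: the origin (TCP) lies on the centre line of the jaws, within the pads' length; the fingertips stand tip_reach ahead of it and the grasp point (between the pads) lies 8 mm behind it (tip_reach is the distance from the TCP to the fingertips, in m); z points along the fingers, y is the line along which they close (so a half turn about z gives the same grasp; the last joint's range is limited). The gripper opens to 85 mm and grips with 20 to 120 N. Pads are 22 mm wide; open, the fingers measure 114 mm over their backs; the gripper's body (76 mm by 85 mm) begins 54 mm behind the grasp point. The pads swing forward as they close: fully open they stand 13 mm farther back than shut.
Start: joints at [-1.431, 0.383, 0.044, 1.598, -0.018, 1.161, -0.05], TCP at [0.153, 0.632, 0.242] pointing down, gripper open.
Joint ranges: [-2.61, 2.61], [-0.41, 2.15], [-1.48, 1.57], [0, 2.5], [-1.57, 4.71], [0.05, 1.97], [-2.85, 2.85]. Speed limits (rad/s): [2.79, 2.79, 3.14, 3.14, 3.14, 3.14, 3.14].

## Interface

Orientations are given as a unit quaternion [w, x, y, z].
In Python, from bench import observe, capture, hand_in, tip_reach gives the robot as it stands.
- The arm moves only by the tool drive_tool, never from a script. Its argument "rows" is a list that holds one entry, the list of rows, each a list of 7 numbers: the shift along the tool's x, y, z scaled (see below), then the turn, a rotation vector about the tool's x, y, z scaled (see below), then the opening, from 0 (shut) to 1 (fully open). A call has 1 to 12 rows; each row is the pose to reach, as a shift and turn from the pose commanded when the call began, along the tool's axes at that moment; what a row does not reach only later rows make up. The controller multiplies each number of a shift by 150 mm and each number of a turn by 90 degrees. A row lasts 1/12 s, in which the tool goes at most 41.7 mm and 7.16 degrees, less where a joint would pass 70% of its speed; a pose out of reach is approached as far as the arm can. A call with a number of a shift or a turn outside -1 to 1 is refused whole. A call with a gripper value outside its range is refused whole. The fingers move at their own pace and stop on an object; "grip_force" is the grip in N (left out, the last holds). Time passes only in rows, so rows that repeat a pose let the fingers close. It gives the time, the measured TCP pose, the force, the opening and the grip force at its end, in the units of the state.
- observe(): the state, without advancing time (a new reading comes with each control period).
- capture(name): name is "scene" or "top" or "wrist"; returns a dict with "img" (400x640x3 uint8, red, green, blue), "z_map" (400x640 float32, m along the optical axis (not along the pixel's ray), 0 where there is no reading), "K" (3x3 intrinsics, pixels), "R" (3x3) and "t" (3): a world point X has camera coordinates R X + t. Camera axes: x right, y down, z forward; pixel columns grow to the right and rows downward; lengths in m; the calibration is good to about 2 mm. A picture is of the moment at which its call begins.
- hand_in(): hands the job in; it is judged then, once.
The state is a dict: "t": time; "joint_positions": joint angles; "dq": joint speeds; "joint_efforts": joint torques, N m; "position": TCP position; "eef_rot": TCP orientation; "ft_force": force on the tool from outside, world axes, zero at the start; "moment": the same for the moment, N m; "gripper_width": finger opening in m; "grip_force": force on a finger pad.
Only numpy, scipy, OpenCV 4.12 (cv2) and the standard library are available. Lean on these libraries where they do the work, as an engineer would, in place of code of your own. Each camera call takes 0.05 s, during which the arm holds its last target. There are 200 camera calls.

## Working session

There is one attempt and no reset: what is moved stays moved. The work goes in short steps, Python scripts to look and compute and a tool call to move; the robot and the scene stay as the last step left them, time stands still between calls to the robot, and variables do not carry over. Pictures are saved under pics/ and viewed, at most 10 in all, crops included, and the job is handed in when it is done.

Besides the shell and the picture viewer there is one more tool, called after "Call:" as name([rows], argument=value, ...), one row to a line, values as JSON. drive_tool: Moves the arm, as the interface text tells. Shifts and turns lie within -1 to 1; 1 stands for 150 mm of shift or 90 degrees of turn. Its arguments: {"type":"object","properties":{"rows":{"type":"array","items":{"type":"array","items":{"type":"array","items":{"type":"number","minimum":-1,"maximum":1}}}},"grip_force":{"type":"number"}},"required":["rows"]}

```bash
mkdir -p pics; ls; python3 - <<'E'
from bench import *
import cv2,numpy as np
print(tip_reach() if callable(tip_reach) else tip_reach)
s=observe();print({k:np.round(v,3).tolist() for k,v in s.items()})
for n in("scene","top"):
    c=capture(n);np.savez(f"pics/{n}0.npz",**c);cv2.imwrite(f"pics/{n}0.png",c["img"][:,:,::-1]);print(n,c["K"].tolist(),c["R"].round(3).tolist(),c["t"].round(3).tolist())
a=cv2.imread("pics/scene0.png");b=cv2.imread("pics/top0.png");cv2.imwrite("pics/both0.png",cv2.resize(np.vstack([a,b]),(480,600)))
E
```

```text
pics
0.011
{'t': 0.0, 'joint_positions': [-1.431, 0.384, 0.044, 1.6, -0.018, 1.161, -0.05], 'dq': [-0.0, -0.0, 0.0, -0.002, -0.0, 0.0, 0.0], 'joint_efforts': [0.0, -43.346, 1.025, -24.951, 0.011, 0.011, 0.0], 'position': [0.153, 0.631, 0.241], 'eef_rot': [-0.0, 0.119, 0.993, -0.001], 'ft_force': [-0.564, 0.873, -0.366], 'moment': [0.028, 0.041, -0.037], 'grip_force': 0.0, 'gripper_width': 0.085}
scene [[402.3480023421487, 0.0, 315.87701751489976], [0.0, 402.3480023421487, 201.54506108232607], [0.0, 0.0, 1.0]] [[-0.481, 0.877, 0.012], [0.634, 0.357, -0.686], [-0.606, -0.322, -0.728]] [0.245, -0.219, 1.632]
top [[482.465238069037, 0.0, 313.79796676080366], [0.0, 482.465238069037, 202.3285090961051], [0.0, 0.0, 1.0]] [[0.012, -1.0, -0.025], [-0.995, -0.009, -0.1], [0.1, 0.026, -0.995]] [0.009, 0.493, 1.264]
```

View pics/top0.png

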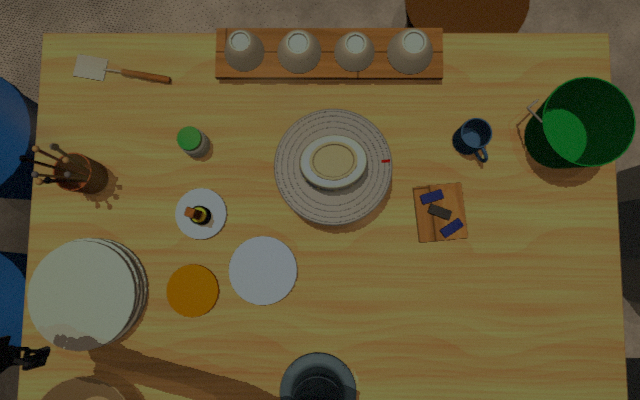

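View pics/scene0.png

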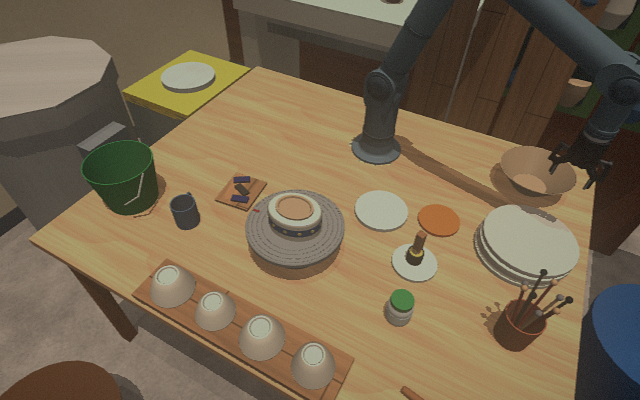

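Top view: the wheel is at (333,166) with the dish on it and the red mark at (386,160). White round discs are at (201,213), about 51 px with the roller on it, at (263,270), about 68 px, and the plate stack at (90,293). The orange disc is at (192,290). The bat should be the smaller white one at (201,213), which holds the roller. I'll measure it and confirm in a crop.

```bash
cat > h.py <<'E'
import numpy as np,cv2
def load(n): return dict(np.load(f"pics/{n}.npz"))
def ray(c,uv,z):
    uv=np.atleast_2d(uv).astype(float)
    d=np.c_[uv,np.ones(len(uv))]@np.linalg.inv(c["K"]).T@c["R"]; o=-c["R"].T@c["t"]
    return o+d*((z-o[2])/d[:,2])[:,None]
def cloud(c):
    v,u=np.mgrid[:400,:640]; z=c["z_map"]
    P=(np.stack([u,v,np.ones_like(u)],-1)@np.linalg.inv(c["K"]).T*z[...,None]-c["t"])@c["R"]
    P[z==0]=np.nan; return P
def proj(c,X):
    p=(c["R"]@np.asarray(X,float)+c["t"]); p=c["K"]@p; return p[:2]/p[2]
def circ(P):
    A=np.c_[2*P[:,:2],np.ones(len(P))];s=np.linalg.lstsq(A,(P[:,:2]**2).sum(1),rcond=None)[0]
    return s[:2],np.sqrt(s[2]+s[0]**2+s[1]**2)
E
cat > m.py <<'E'
from h import *
c=load("top0");hsv=cv2.cvtColor(c["img"],cv2.COLOR_RGB2HSV);P=cloud(c)
def big(mask): 
    cs,_=cv2.findContours(mask.astype(np.uint8),cv2.RETR_EXTERNAL,cv2.CHAIN_APPROX_NONE);return max(cs,key=cv2.contourArea)[:,0]
white=(hsv[...,1]<60)&(hsv[...,2]>110)
for n,(u0,v0,u1,v1),z in(("bat",(170,184,232,243),.012),("plate2",(226,234,300,308),.012)):
    m=np.zeros_like(white);m[v0:v1,u0:u1]=white[v0:v1,u0:u1];k=big(m);h=cv2.convexHull(k)[:,0]
    print(n,circ(ray(c,h,z)))
def zone(u0,v0,u1,v1,lo,hi):
    m=np.zeros_like(white);q=P[v0:v1,u0:u1,2];m[v0:v1,u0:u1]=(q>lo)&(q<hi);return m
m=zone(260,100,405,235,.09,.3);k=cv2.convexHull(big(m))[:,0];print("wheel",circ(ray(c,k,.105)))
m=zone(260,100,405,235,.165,.3);Q=P[m];print("dish z",np.percentile(Q[:,2],[5,50,95]))
e=cv2.fitEllipse(ray(c,cv2.convexHull(big(m))[:,0],.175)[:,:2].astype(np.float32)*1000);print("dish",e)
m=zone(175,184,232,243,.115,.16);Q=P[m];print("handle top",m.sum(),Q.mean(0),np.argwhere(m).mean(0))
k=big(m);r=cv2.minAreaRect(ray(c,k,.137)[:,:2].astype(np.float32)*1000);print(r)
m=zone(175,184,232,243,.03,.16);print("roller all",np.nanmean(P[m],0))
red=(hsv[...,0]<8)&(hsv[...,1]>150)&(hsv[...,2]>100);red[:,:340]=0;red[:,400:]=0;q=np.argwhere(red);print("mark",ray(c,q.mean(0)[::-1],.105))
for n,u,v,z in(("jar",190,136,.09),("mug",475,132,.09),("board",440,212,.012)):print(n,ray(c,[u,v],z))
a=c["img"][150:310,130:310];s=load("scene0")["img"][210:310,340:470]
cv2.imwrite("pics/crop0.png",np.hstack([cv2.resize(a,None,fx=2.5,fy=2.5,interpolation=2),cv2.resize(s,(350,400),interpolation=2)])[:,:,::-1])
E
python3 m.py
```

```text
bat (array([0.46237829, 0.32317808]), np.float64(0.06875181653011582))
plate2 (array([0.31202495, 0.15103402]), np.float64(0.09061510555861206))
wheel (array([ 0.57753999, -0.03276795]), np.float64(0.14931032177039283))
dish z [0.16922734 0.17506885 0.1810422 ]
dish ((576.4703369140625, -32.70278549194336), (130.06407165527344, 161.09933471679688), 6.285366535186768)
handle top 114 [0.45464956 0.31538667 0.13432646] [212.36842105 190.00877193]
((454.3828125, 314.1524658203125), (30.063491821289062, 23.118227005004883), 72.38990020751953)
roller all [0.45357649 0.31114662 0.08217222]
mark [[ 0.59257    -0.16598312  0.105     ]]
jar [[0.65623324 0.33557808 0.09      ]]
mug [[ 0.67096349 -0.39623826  0.09      ]]
board [[ 0.47176763 -0.32291951  0.012     ]]
```

View pics/crop0.png

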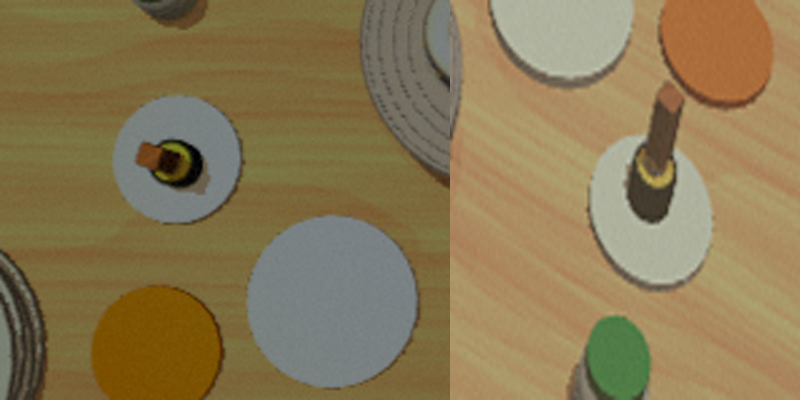

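The crop shows the roller with its wooden handle on the small white disc, which measures 137.5 mm in diameter and matches the 140 mm bat. The other white disc is 181 mm, the rest are the plate stack and the orange disc, so I'm confident this is the bat. I'm moving shut fingers to the left edge of the wheel to stroke it counter-clockwise.

Call:
drive_tool([
  [[-0.22,-0.15,0,0,0,0,0],[-0.44,-0.3,0,0,0,0,0],[-0.66,-0.44,0,0,0,0,0],[-0.88,-0.58,0,0,0,0,0]],
])

```text
t: 0.43
position: [0.2615, 0.5143, 0.2415]
eef_rot: [-0.0, 0.118, 0.993, -0.001]
ft_force: [1.0, -0.2, 0.4]
gripper_width: 0.0388
grip_force: 0.0
```

Call:
drive_tool([
  [[-0.22,-0.15,0,0,0,0,0],[-0.44,-0.3,0,0,0,0,0],[-0.66,-0.44,0,0,0,0,0],[-0.88,-0.58,0,0,0,0,0]],
])

```text
t: 0.77
position: [0.3694, 0.3984, 0.2419]
eef_rot: [-0.0, 0.119, 0.993, -0.0]
ft_force: [1.2, 0.3, -0.4]
gripper_width: -0.0002
grip_force: 0.0
```

Call:
drive_tool([
  [[-0.22,-0.15,0,0,0,0,0],[-0.44,-0.3,0,0,0,0,0],[-0.66,-0.44,0,0,0,0,0],[-0.88,-0.58,0,0,0,0,0]],
])

```text
t: 1.1
position: [0.4771, 0.2829, 0.2419]
eef_rot: [-0.0, 0.119, 0.993, -0.0]
ft_force: [0.1, 0.1, -0.1]
gripper_width: -0.0001
grip_force: 0.0
```

Call:
drive_tool([
  [[-0.22,-0.15,0,0,0,0,0],[-0.44,-0.3,0,0,0,0,0],[-0.66,-0.44,0,0,0,0,0],[-0.88,-0.58,0,0,0,0,0],[-0.88,-0.58,0,0,0,0,0]],
])

```text
t: 1.52
position: [0.5895, 0.1581, 0.2424]
eef_rot: [0.003, 0.126, 0.992, -0.003]
ft_force: [0.8, -1.7, 0.4]
gripper_width: -0.0002
grip_force: 0.0
```

Call:
drive_tool([
  [[0,0,0.26,0,0,0,0],[0,0,0.52,0,0,0,0],[0,0,0.78,0,0,0,0],[0,0,0.94,0,0,0,0],[0,0,0.94,0,0,0,0]],
])

```text
t: 1.93
position: [0.578, 0.1678, 0.0941]
eef_rot: [-0.006, 0.118, 0.993, -0.003]
ft_force: [-0.4, -0.0, -0.7]
gripper_width: -0.0
grip_force: 0.0
```

Call:
drive_tool([
  [[-0.01,-0.06,0,0,0,0,0],[-0.02,-0.12,0,0,0,0,0],[-0.02,-0.15,0,0,0,0,0],[-0.02,-0.15,0,0,0,0,0]],
])

```text
t: 2.27
position: [0.5838, 0.1438, 0.1039]
eef_rot: [0.002, 0.121, 0.993, 0.0]
ft_force: [-0.0, -0.9, -0.2]
gripper_width: -0.0
grip_force: 0.0
```

```bash
python3 - <<'E'
from bench import *
import cv2,numpy as np
from h import *
s=observe();print(s["t"],s["position"],s["eef_rot"],s["ft_force"])
c=capture("scene");np.savez("pics/scene1.npz",**c)
w=capture("wrist")
cv2.imwrite("pics/s1.png",np.hstack([cv2.resize(c["img"][150:300,210:370],(480,450)),w["img"][::2,::2][:, :]if 0 else cv2.resize(w["img"],(320,200)).repeat(1,0) if 0 else cv2.copyMakeBorder(cv2.resize(w["img"],(320,200)),0,250,0,0,0)])[:,:,::-1])
E
```

```text
2.2667 [0.58383835 0.14381625 0.10392409] [2.11097116e-03 1.20605670e-01 9.92698183e-01 3.65313894e-04] [-0.04113598 -0.88768178 -0.22109683]
```

View pics/s1.png

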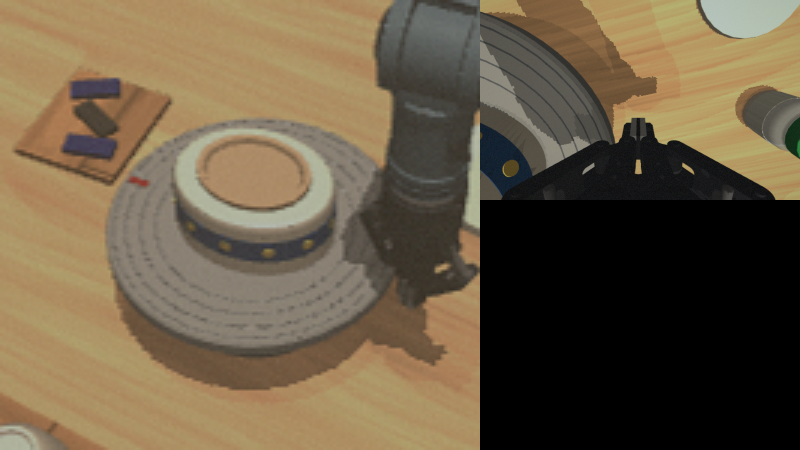

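The shut fingertips stand just off the left rim, at (405,290) in the crop. The wheel is still, with the red mark at (138,182). I'm now feeling for the edge.

Call:
drive_tool([
  [[0,-0.02,0,0,0,0,0],[0,-0.04,0,0,0,0,0],[0,-0.05,0,0,0,0,0],[0,-0.05,0,0,0,0,0]],
])

```text
t: 2.7
position: [0.58, 0.1387, 0.1013]
eef_rot: [-0.0, 0.119, 0.993, -0.0]
ft_force: [0.4, -1.4, 0.5]
gripper_width: -0.0002
grip_force: 0.0
```

Call:
drive_tool([
  [[0,-0.02,0,0,0,0,0],[0,-0.03,0,0,0,0,0],[0,-0.03,0,0,0,0,0]],
])

```text
t: 2.95
position: [0.5789, 0.1342, 0.1011]
eef_rot: [-0.0, 0.119, 0.993, -0.0]
ft_force: [-0.5, 0.2, -0.2]
gripper_width: 0.0002
grip_force: 0.0
```

Call:
drive_tool([
  [[0,-0.02,0,0,0,0,0],[0,-0.03,0,0,0,0,0],[0,-0.03,0,0,0,0,0]],
])

```text
t: 3.2
position: [0.5778, 0.1312, 0.1013]
eef_rot: [-0.0, 0.119, 0.993, 0.001]
ft_force: [-0.2, 0.8, -0.3]
gripper_width: -0.0004
grip_force: 0.6
```

Call:
drive_tool([
  [[0,-0.02,0,0,0,0,0],[0,-0.03,0,0,0,0,0],[0,-0.03,0,0,0,0,0]],
])

```text
t: 3.45
position: [0.5765, 0.1306, 0.1013]
eef_rot: [-0.0, 0.117, 0.993, 0.003]
ft_force: [-1.0, 6.8, -0.6]
gripper_width: 0.0001
grip_force: 3.1
```

```bash
python3 - <<'E'
import numpy as np
c=np.array([.577,-.0328]);X=np.array([-.9717,.2363]);Y=np.array([.2363,.9717])
p0=np.array([.5764,.126]);o=np.array([.0045,-.0155]);k=p0+o-c
r0=np.hypot(*k);a0=np.arctan2(k[1],k[0]);print(r0,np.degrees(a0))
a=np.cumsum([1,3,5,7,9,10.5,10.5,10.5,10.5,8,5,2]);dr=[0]*9+[.008,.025,.045]
for ai,d in zip(a,dr):
    t=a0+np.radians(ai);q=c+(r0+d)*np.array([np.cos(t),np.sin(t)])-o;v=(q-p0)/.15
    print(np.round([v@X,v@Y],2).tolist(),q.round(3),np.hypot(*q).round(3))
E
```

```text
0.1433530606579434 88.44104400120395
[0.02, -0.0] [0.574 0.126] 0.588
[0.06, -0.02] [0.566 0.126] 0.58
[0.14, -0.04] [0.554 0.125] 0.568
[0.25, -0.09] [0.537 0.122] 0.55
[0.38, -0.17] [0.515 0.114] 0.528
[0.51, -0.29] [0.492 0.102] 0.503
[0.61, -0.43] [0.472 0.085] 0.48
[0.69, -0.59] [0.455 0.065] 0.46
[0.74, -0.75] [0.442 0.042] 0.444
[0.81, -0.88] [0.427 0.026] 0.428
[0.92, -0.98] [0.408 0.016] 0.408
[1.05, -1.02] [0.387 0.014] 0.387
```

Call:
drive_tool([
  [[0.02,0,0,0,0,0,0],[0.06,-0.02,0,0,0,0,0],[0.14,-0.04,0,0,0,0,0],[0.25,-0.09,0,0,0,0,0],[0.38,-0.17,0,0,0,0,0],[0.51,-0.29,0,0,0,0,0],[0.61,-0.43,0,0,0,0,0],[0.69,-0.59,0,0,0,0,0],[0.74,-0.75,0,0,0,0,0],[0.81,-0.88,0,0,0,0,0],[0.92,-0.98,0,0,0,0,0],[0.95,-0.98,0,0,0,0,0]],
])

```text
t: 4.45
position: [0.3996, 0.0135, 0.1004]
eef_rot: [-0.002, 0.121, 0.993, -0.001]
ft_force: [-0.4, 0.5, 0.1]
gripper_width: 0.0001
grip_force: 0.0
```

```bash
cat > ang.py <<'E'
from bench import *
from h import *
C=np.array([.577,-.0328])
def mark(c):
    hsv=cv2.cvtColor(c["img"],cv2.COLOR_RGB2HSV)
    red=((hsv[...,0]<6)|(hsv[...,0]>174))&(hsv[...,1]>140)&(hsv[...,2]>70)
    v,u=np.nonzero(red); 
    if len(u)==0: return None
    P=ray(c,np.c_[u,v],.105)[:,:2];r=np.hypot(*(P-C).T);P=P[(r>.12)&(r<.152)]
    if len(P)<4: return None
    d=P.mean(0)-C; return np.arctan2(d[1],d[0]),np.hypot(*d),len(P)
def look(name):
    t=observe()["t"];c=capture(name);return t,mark(c),c
E
python3 - <<'E'
from ang import *
a=None
for n in("scene","top")*3:
    t,m,c=look(n);print(n,round(t,3),m)
E
```

```text
scene 4.45 (np.float64(0.06868665314031645), np.float64(0.13762708888272507), 10)
top 4.5 (np.float64(0.1895152696888388), np.float64(0.13417709096522967), 12)
scene 4.55 (np.float64(0.2770584789985571), np.float64(0.13629467413083404), 10)
top 4.6 (np.float64(0.39391528766135386), np.float64(0.1385058023020199), 5)
scene 4.65 (np.float64(0.4809432398992492), np.float64(0.13639099542691308), 12)
top 4.7 None
```

The wheel turns at about 2.06 rad/s (19.7 rpm) counter-clockwise. Next I fetch the roller.

Call:
drive_tool([
  [[0,0,-0.25,0,0,0,0],[0.03,0.2,-0.45,0,0,0,0.5],[0.03,0.4,-0.6,0,0,0,1],[0.03,0.62,-0.8,0,0,0,1],[0.03,0.82,-0.9,0,0,0,1]],
])

```text
t: 5.17
position: [0.4306, 0.1398, 0.2397]
eef_rot: [0.002, 0.119, 0.993, 0.001]
ft_force: [1.7, 0.3, -1.2]
gripper_width: 0.0482
grip_force: 0.0
```

Call:
drive_tool([
  [[0,0.22,0,0,0,0,1],[0,0.44,0,0,0,0,1],[0,0.6,0,0,0,0,1],[0,0.7,0,0,0,0,1],[0,0.7,0,0,0,0,1],[0,0.7,0,0,0,0,1]],
])

```text
t: 5.67
position: [0.4532, 0.2396, 0.2358]
eef_rot: [-0.0, 0.118, 0.993, -0.001]
ft_force: [-0.9, -0.7, -0.5]
gripper_width: 0.0855
grip_force: 0.0
```

```bash
python3 - <<'E'
from ang import *
s=observe();print(s["t"],s["position"].round(4) if hasattr(s["position"],"round") else s["position"],np.round(s["eef_rot"],3))
w=capture("wrist");np.savez("pics/wrist2.npz",**w)
print(proj(w,[.4545,.314,.137]),proj(w,[.462,.323,.012]))
im=w["img"];cv2.imwrite("pics/w2.png",im[:,:,::-1])
t,m,_=look("scene");print(t,m)
c=load("top0")
for uv in([191.2,212],[189.5,212]):print(ray(c,uv,.137))
E
```

```text
5.6667 [0.4532 0.2396 0.2358] [-0.     0.118  0.993 -0.001]
[409.61402198 178.58282119] [387.26101444 156.24362883]
5.7167 (np.float64(2.751469322541197), np.float64(0.13074819667498552), 7)
[[0.45538027 0.31174217 0.137     ]]
[[0.45533859 0.31593244 0.137     ]]
```

View pics/w2.png

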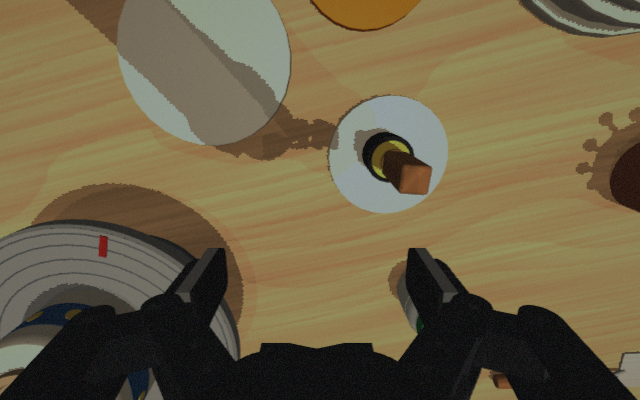

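The wrist view shows the handle's top face at about (415,180) and the bat at (388,154). I'll extract the square's centre and yaw.

```bash
python3 - <<'E'
from h import *
w=load("wrist2");P=cloud(w);hsv=cv2.cvtColor(w["img"],cv2.COLOR_RGB2HSV)
z=P[...,2];m=np.zeros(z.shape,bool);m[130:220,360:450]=(z>.128)[130:220,360:450]&(z<.148)[130:220,360:450]
print(m.sum(),hsv[180,415],hsv[165,395],hsv[182,410])
m&=(hsv[...,2]>110)
m=cv2.morphologyEx(m.astype(np.uint8),2,np.ones((3,3)));k=max(cv2.findContours(m,0,1)[0],key=cv2.contourArea)[:,0]
print(m.sum(),k.mean(0),np.nanmean(P[m>0],0))
r=cv2.minAreaRect(ray(w,k,.137)[:,:2].astype(np.float32)*1000);print(r,[np.round(b) for b in cv2.boxPoints(r).tolist()])
wh=(hsv[...,1]<60)&(hsv[...,2]>110);q=np.zeros(z.shape,np.uint8);q[90:216,325:452]=wh[90:216,325:452]
k=cv2.convexHull(max(cv2.findContours(q,0,1)[0],key=cv2.contourArea))[:,0];print("bat",circ(ray(w,k,.012)))
yl=(hsv[...,0]>22)&(hsv[...,0]<35)&(hsv[...,1]>150);q=np.zeros(z.shape,bool);q[125:195,350:425]=yl[125:195,350:425];v,u=np.nonzero(q);Pq=P[q];print("ring",len(u),np.nanmedian(Pq,0), u.mean(),v.mean())
dk=(hsv[...,2]<45);q=np.zeros(z.shape,np.uint8);q[125:195,350:425]=dk[125:195,350:425]
print("zs sleeve",np.nanpercentile(P[q>0][:,2],[10,50,90]))
E
```

```text
973 [ 12 154 124] [ 15 154  43] [ 13 156 129]
608 [417.49473684 180.90526316] [0.45749383 0.31984643 0.13681076]
((456.7344665527344, 319.4432373046875), (20.383678436279297, 21.63456916809082), 68.90982818603516) [array([443., 314.]), array([463., 306.]), array([470., 325.]), array([450., 333.])]
bat (array([0.46341616, 0.32349393]), np.float64(0.06926849628077511))
ring 176 [0.44871569 0.31798799 0.05239526] 388.8125 155.10795454545453
zs sleeve [0.03092222 0.05247386 0.12225322]
```

Call:
drive_tool([
  [[0.05,0.24,0,0,0,0.04,1],[0.1,0.42,0,0,0,0.085,1],[0.1,0.52,0,0,0,0.085,1],[0.1,0.52,0.1,0,0,0.085,1],[0.1,0.52,0.3,0,0,0.085,1],[0.1,0.52,0.5,0,0,0.085,1],[0.1,0.52,0.7,0,0,0.085,1],[0.1,0.52,0.82,0,0,0.085,1],[0.1,0.52,0.89,0,0,0.085,1],[0.1,0.52,0.89,0,0,0.085,1]],
])

```text
t: 6.6
position: [0.4556, 0.3156, 0.1003]
eef_rot: [-0.002, 0.186, 0.983, -0.003]
ft_force: [-0.1, 0.4, -0.1]
gripper_width: 0.0858
grip_force: 0.0
```

Call:
drive_tool([
  [[0,0,0,0,0,0,0.6],[0,0,0,0,0,0,0.4],[0,0,0,0,0,0,0.3],[0,0,0,0,0,0,0.2],[0,0,0,0,0,0,0],[0,0,0,0,0,0,0],[0,0,0,0,0,0,0]],
], grip_force=90)

```text
t: 7.18
position: [0.4577, 0.3193, 0.104]
eef_rot: [0.001, 0.185, 0.983, 0.001]
ft_force: [-0.2, -0.9, 5.1]
gripper_width: 0.023
grip_force: 87.8
```

Roller gripped. Next I lift it, turn it and carry it to the near side of the dish.

Call:
drive_tool([
  [[0,0,-0.1,0,0,0.03,0],[0,0,-0.25,0,0,0.1,0],[-0.02,-0.05,-0.4,0,0,0.17,0],[-0.06,-0.15,-0.55,0,0,0.24,0],[-0.11,-0.28,-0.65,0,0,0.31,0],[-0.16,-0.41,-0.7,0,0,0.38,0],[-0.21,-0.54,-0.73,0,0,0.45,0],[-0.26,-0.67,-0.73,0,0,0.53,0],[-0.31,-0.8,-0.73,0,0,0.61,0],[-0.35,-0.9,-0.73,0,0,0.69,0],[-0.36,-0.93,-0.73,0,0,0.763,0],[-0.36,-0.93,-0.73,0,0,0.763,0]],
])

```text
t: 8.18
position: [0.4559, 0.1666, 0.2114]
eef_rot: [-0.0, 0.709, 0.705, -0.001]
ft_force: [1.2, -0.2, -1.6]
gripper_width: 0.0234
grip_force: 88.1
```

```bash
python3 - <<'E'
from ang import *
from scipy.spatial.transform import Rotation as Ro
s=observe();q=np.array(s["eef_rot"]);print(s["t"],np.round(s["position"],4),Ro.from_quat(q[[1,2,3,0]]).as_matrix().round(3).tolist(),np.round(s["joint_positions"],2))
for n in("scene","top"):
    t,m,_=look(n);print(n,t,m)
E
```

```text
8.1833 [0.4559 0.1666 0.2114] [[0.005, 1.0, -0.002], [1.0, -0.005, -0.001], [-0.001, -0.002, -1.0]] [-0.87  0.1   0.47  2.03 -0.05  1.02 -0.39]
scene 8.1833 (np.float64(1.5088939161987966), np.float64(0.1304376463900155), 11)
top 8.2333 (np.float64(1.6310852404997325), np.float64(0.1320929098408919), 25)
```

Call:
drive_tool([
  [[-0.1,0,0,0,0,0,0],[-0.28,0.01,0,0,0,0,0],[-0.46,0.02,0,0,0,0,0],[-0.6,0.03,0,0,0,0,0],[-0.66,0.03,0,0,0,0,0]],
])

```text
t: 8.7
position: [0.4613, 0.0668, 0.2121]
eef_rot: [0.0, 0.707, 0.707, -0.001]
ft_force: [-0.3, -0.4, -1.9]
gripper_width: 0.0227
grip_force: 88.1
```

Call:
drive_tool([
  [[-0.1,0,0,0,0,0,0],[-0.28,0.01,0,0,0,0,0],[-0.46,0.02,0,0,0,0,0],[-0.6,0.02,0,0,0,0,0],[-0.66,0.02,0,0,0,0,0],[-0.66,0.02,0,0,0,0,0],[-0.66,0.02,0,0,0,0,0],[-0.66,0.02,0,0,0,0,0]],
])

```text
t: 9.37
position: [0.4645, -0.0265, 0.2121]
eef_rot: [-0.0, 0.706, 0.709, 0.0]
ft_force: [-0.1, 0.2, -1.4]
gripper_width: 0.0232
grip_force: 88.1
```

```bash
python3 - <<'E'
from ang import *
s=observe();print(s["t"],np.round(s["position"],4),s["ft_force"],np.round(s["eef_rot"],3))
for n in("scene","top"):
    t,m,c=look(n);print(n,t,m);np.savez(f"pics/{n}3.npz",**c)
a=load("scene3")["img"][120:320,200:400];b=load("top3")["img"][90:290,240:440]
cv2.imwrite("pics/p3.png",np.hstack([cv2.resize(a,(400,400)),cv2.resize(b,(400,400))])[:,:,::-1])
E
```

```text
9.3667 [ 0.4645 -0.0265  0.2121] [-0.07619843  0.19836811 -1.42167638] [-0.     0.706  0.709  0.   ]
scene 9.3667 None
top 9.4167 (np.float64(-2.2454887209201977), np.float64(0.13280995179761282), 21)
```

View pics/p3.png

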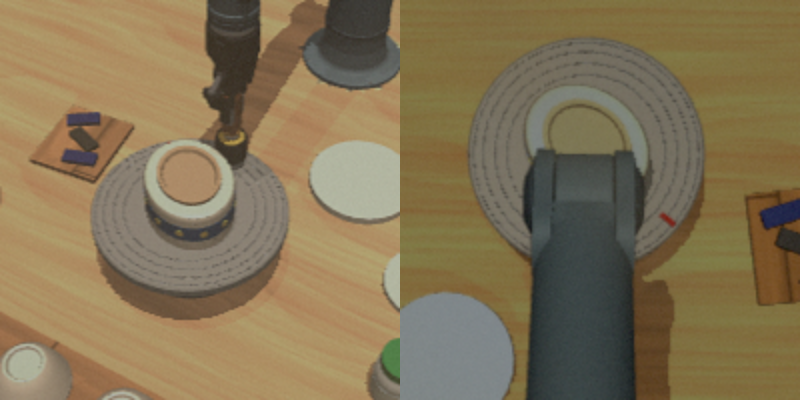

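The roller stands clear beside the dish on its near side, and the scene and top views complement each other for the mark. I'm writing the wheel and contact model with a planner.

```bash
cat > roll.py <<'E'
import json,sys
from ang import *
from scipy.optimize import least_squares
A,B,R0=.082,.066,.025
PH=np.linspace(0,2*np.pi,721)[:-1];EX,EY=A*np.cos(PH),B*np.sin(PH)
T0=9.4167
def contact(th,x,y):
    px,py=x-C[0],y-C[1];c,s=np.cos(th),np.sin(th)
    qx,qy=c*px+s*py,-s*px+c*py
    i=np.argmin((EX-qx)**2+(EY-qy)**2);n=np.array([EX[i]/A**2,EY[i]/B**2]);n/=np.hypot(*n)
    d=(qx-EX[i])*n[0]+(qy-EY[i])*n[1]   # signed distance
    lever=EX[i]*n[1]-EY[i]*n[0]
    return d,lever,c*n[0]-s*n[1]        # distance, torque arm, world n_x
def step(th,w,x,p,dt,y=C[1]):
    d,l,nx=contact(th,x+p["b"],y);N=max(0,p["k"]*(R0-d))
    a=(-N*l-p["f"]*N-.001-.0008*w)/p["I"]
    return th+w*dt,w+a*dt,N,nx
def sim(p,H,tend):
    """H: list of (t,x) knots -> samples t,th,w,N,nx"""
    t=np.arange(T0,tend+1e-6,1/120);x=np.interp(t,[h[0] for h in H],[h[1] for h in H])
    th,w=p["th"],p["w"];out=[]
    for ti,xi in zip(t,x):
        a,b,N,nx=step(th,w,xi,p,1/120);out.append((ti,th,w,N,nx));th,w=a,b
    return np.array(out)
K=["th","w","I","b","k","f"];PR=np.array([10.32,2.04,.116,0,440.,0]);SD=np.array([.1,.1,.02,.002,60,.004])
def fit(D):
    tend=D["H"][-1][0]
    def res(v):
        p=dict(zip(K,PR+SD*v));S=sim(p,D["H"],tend);f=lambda t,c:np.interp(t,S[:,0],S[:,c])
        r=[(f(t,1)-a)/.03 for t,a in D["th"]]+[(f(t,3)*f(t,4)-F)/.8 for t,F in D["F"]]
        return np.r_[r,v]
    v=least_squares(res,np.zeros(6),diff_step=.02,loss="soft_l1").x
    return dict(zip(K,PR+SD*v)),res(v)
def look_now(D,p=None):
    s=observe();t=s["t"]
    if p is None: p=dict(zip(K,PR))
    D["F"].append((t,s["ft_force"][0]))
    a=sim(p,D["H"]+[(t+.1,D["H"][-1][1])],t)[-1][1];az=np.degrees((a+np.pi)%(2*np.pi)-np.pi)
    n="scene" if -120<az<150 else "top"
    m=mark(capture(n))
    if m is not None:
        m=m[0]+2*np.pi*round((a-m[0])/2/np.pi)
        if abs(m-a)<.5:D["th"].append((t,m))
    print(f"t={t:.3f} meas x={s['position'][0]:.4f} z={s['position'][2]:.4f} cmd={D['H'][-1][1]:.4f} ft={np.round(s['ft_force'],1)} {n} az_pred={az:.0f} dth={None if m is None else round(m-a,3)}")
    D["H"].append((t+.05,D["H"][-1][1]))
def plan(p,D,n,F,vmax=.006,fin=None):
    t0,x0=D["H"][-1];S=sim(p,D["H"],t0)[-1];th,w=S[1],S[2];x=x0;G=R0-F/p["k"]
    rows=[];info=[]
    for i in range(n):
        tp=th+w/12;lo,hi=.44,.53
        for _ in range(20):
            mid=(lo+hi)/2
            if contact(tp,mid+p["b"],C[1])[0]>G: lo=mid
            else: hi=mid
        xn=np.clip((lo+hi)/2,x-vmax,x+vmax);u=round((xn-x0)/.15/.005)*.005;xn=x0+u*.15
        for j in range(10): th,w,N,nx=step(th,w,x+(xn-x)*(j+.5)/10,p,1/120)
        x=xn;rows.append(round(u,3));info.append((round(N,1),round(w,2)))
    print("rows",rows);print("N,w",info);print("az end",round(np.degrees(th)%360))
def rec(D,us):
    t0,x0=D["H"][-1]
    for i,u in enumerate(us): D["H"].append((t0+(i+1)/12,x0+u*.15))
def load_(): return json.load(open("D.json"))
def save(D): json.dump(D,open("D.json","w"))
def cycle(us,n,F,vmax=.006):
    D=load_()
    if us: rec(D,us)
    p,_=fit(D) if us else (dict(zip(K,PR)),0)
    look_now(D,p);p,r=fit(D);save(D)
    print({k:round(float(v),4) for k,v in p.items()})
    S=sim(p,D["H"],D["H"][-1][0])
    S=S[-12*12:];print("N hist",S[::10,3].round(1).tolist());
    print("F pred/meas",[(round(float(np.interp(t,S[:,0],S[:,3]*S[:,4])),1),round(F_,1)) for t,F_ in D["F"][-6:]])
    plan(p,D,n,F,vmax)
E
python3 - <<'E'
from roll import *
t=observe()["t"]
D=dict(H=[(T0,.4645),(t,.4645)],th=[(T0,-2.2455+4*np.pi)],F=[])
# earlier marks give w
a=[(4.45,.0687),(4.55,.277),(4.65,.481),(5.7167,2.751),(8.1833,7.792),(8.2333,7.914),(9.4167,10.321)]
q=np.polyfit(*zip(*a),2);print("w now",2*q[0]*t+q[1],"resid",np.round(np.polyval(q,[i[0] for i in a])-[i[1] for i in a],3))
save(D);import time;k=time.time();cycle([],10,3.8);print(time.time()-k)
E
```

```text
w now 2.0114905576410886 resid [ 0.     0.003  0.01  -0.023  0.021  0.001 -0.011]
t=9.467 meas x=0.4644 z=0.2122 cmd=0.4645 ft=[ 0.7 -0.1 -2.1] top az_pred=-123 dth=-0.002
{'th': 10.3196, 'w': 2.0393, 'I': 0.116, 'b': 0.0, 'k': 440.0, 'f': 0.0}
N hist [0.0, 0.0]
F pred/meas [(0.0, np.float64(0.7))]
rows [0.04, 0.08, 0.12, 0.16, 0.19, 0.175, 0.16, 0.145, 0.13, 0.115]
N,w [(0, np.float64(2.04)), (0, np.float64(2.03)), (0, np.float64(2.03)), (np.float64(1.2), np.float64(2.03)), (np.float64(3.7), np.float64(2.01)), (np.float64(3.6), np.float64(1.98)), (np.float64(3.6), np.float64(1.95)), (np.float64(3.7), np.float64(1.9)), (np.float64(3.8), np.float64(1.86)), (np.float64(3.9), np.float64(1.82))]
az end 337
1.8105049133300781
```

Call:
drive_tool([
  [[-0.02,0.04,0,0,0,0,0],[-0.04,0.08,0,0,0,0,0],[-0.04,0.12,0,0,0,0,0],[-0.04,0.16,0,0,0,0,0],[-0.04,0.19,0,0,0,0,0],[-0.04,0.175,0,0,0,0,0],[-0.04,0.16,0,0,0,0,0],[-0.04,0.145,0,0,0,0,0],[-0.04,0.13,0,0,0,0,0],[-0.04,0.115,0,0,0,0,0]],
])

```text
t: 10.35
position: [0.4804, -0.0348, 0.2118]
eef_rot: [-0.001, 0.707, 0.707, -0.0]
ft_force: [-2.2, -0.0, -3.5]
gripper_width: 0.0231
grip_force: 88.4
```

```bash
python3 -c "
from roll import *
cycle([.04,.08,.12,.16,.19,.175,.16,.145,.13,.115],10,3.8)"
```

```text
t=10.350 meas x=0.4804 z=0.2118 cmd=0.4818 ft=[-2.2 -0.  -3.5] scene az_pred=-23 dth=-0.038
{'th': 10.3184, 'w': 1.9728, 'I': 0.1151, 'b': -0.0014, 'k': 422.2098, 'f': 0.0003}
N hist [0.0, 0.0, 0.0, 0.0, 0.0, 0.1, 2.5, 2.7, 2.6, 2.7, 2.8, 2.8]
F pred/meas [(0.0, 0.7), (-2.8, np.float64(-2.2))]
rows [0.0, -0.01, -0.01, -0.005, 0.005, 0.02, 0.035, 0.055, 0.07, 0.08]
N,w [(np.float64(3.9), np.float64(1.76)), (np.float64(3.7), np.float64(1.74)), (np.float64(3.7), np.float64(1.73)), (np.float64(3.7), np.float64(1.75)), (np.float64(3.7), np.float64(1.77)), (np.float64(3.8), np.float64(1.81)), (np.float64(3.7), np.float64(1.85)), (np.float64(3.9), np.float64(1.89)), (np.float64(3.9), np.float64(1.92)), (np.float64(3.7), np.float64(1.95))]
az end 65
```

Call:
drive_tool([
  [[0,0,0,0,0,0,0],[0,-0.01,0,0,0,0,0],[0,-0.01,0,0,0,0,0],[0,-0.005,0,0,0,0,0],[0,0.005,0,0,0,0,0],[0,0.02,0,0,0,0,0],[0,0.035,0,0,0,0,0],[0,0.055,0,0,0,0,0],[0,0.07,0,0,0,0,0],[0,0.08,0,0,0,0,0]],
])

```text
t: 11.23
position: [0.4937, -0.0346, 0.2121]
eef_rot: [-0.0, 0.707, 0.708, -0.0]
ft_force: [-5.0, -0.2, -1.6]
gripper_width: 0.0229
grip_force: 88.2
```

```bash
python3 -c "
from roll import *
cycle([0,-.01,-.01,-.005,.005,.02,.035,.055,.07,.08],10,3.9)"
```

```text
t=11.233 meas x=0.4937 z=0.2121 cmd=0.4938 ft=[-5.  -0.2 -1.6] scene az_pred=65 dth=-0.073
{'th': 10.3205, 'w': 1.9771, 'I': 0.1122, 'b': -0.0004, 'k': 439.5592, 'f': 0.002}
N hist [3.2, 3.3, 3.3, 3.4, 4.0, 4.5, 4.3, 4.4, 4.4, 4.5, 4.6, 4.7, 4.9, 4.8, 4.5]
F pred/meas [(-3.2, 0.7), (-3.3, -2.2), (-4.6, np.float64(-5.0))]
rows [0.005, 0.01, 0.01, 0.005, 0.0, -0.01, -0.025, -0.04, -0.055, -0.07]
N,w [(np.float64(4.0), np.float64(1.91)), (np.float64(4.0), np.float64(1.91)), (np.float64(3.9), np.float64(1.91)), (np.float64(3.8), np.float64(1.89)), (np.float64(3.9), np.float64(1.87)), (np.float64(3.9), np.float64(1.83)), (np.float64(3.8), np.float64(1.78)), (np.float64(3.8), np.float64(1.73)), (np.float64(3.9), np.float64(1.68)), (np.float64(3.8), np.float64(1.63))]
az end 153
```

Call:
drive_tool([
  [[0,0.005,0,0,0,0,0],[0,0.01,0,0,0,0,0],[0,0.01,0,0,0,0,0],[0,0.005,0,0,0,0,0],[0,0,0,0,0,0,0],[0,-0.01,0,0,0,0,0],[0,-0.025,0,0,0,0,0],[0,-0.04,0,0,0,0,0],[0,-0.055,0,0,0,0,0],[0,-0.07,0,0,0,0,0]],
])

```text
t: 12.12
position: [0.483, -0.0348, 0.2124]
eef_rot: [0.0, 0.707, 0.707, 0.0]
ft_force: [-3.9, -0.8, -1.9]
gripper_width: 0.0232
grip_force: 88.4
```

```bash
python3 -c "
from roll import *
cycle([.005,.01,.01,.005,0,-.01,-.025,-.04,-.055,-.07],10,4)"
```

```text
t=12.117 meas x=0.4830 z=0.2124 cmd=0.4833 ft=[-3.9 -0.8 -1.9] top az_pred=153 dth=0.011
{'th': 10.3216, 'w': 1.9707, 'I': 0.113, 'b': -0.0004, 'k': 438.6741, 'f': 0.0018}
N hist [4.6, 4.8, 4.8, 4.6, 4.1, 3.9, 3.9, 3.9, 3.9, 4.0, 4.0, 4.0, 4.0, 4.0, 4.2]
F pred/meas [(-4.5, 0.7), (-4.5, -2.2), (-4.6, -5.0), (-3.9, np.float64(-3.9))]
rows [-0.015, -0.025, -0.025, -0.02, -0.015, -0.005, 0.005, 0.02, 0.035, 0.05]
N,w [(np.float64(4.1), np.float64(1.56)), (np.float64(3.9), np.float64(1.53)), (np.float64(4.0), np.float64(1.51)), (np.float64(4.2), np.float64(1.51)), (np.float64(4.1), np.float64(1.53)), (np.float64(4.1), np.float64(1.56)), (np.float64(3.9), np.float64(1.59)), (np.float64(4.0), np.float64(1.63)), (np.float64(4.0), np.float64(1.67)), (np.float64(4.0), np.float64(1.71))]
az end 234
```

Contact is tracking well, so I continue.

Call:
drive_tool([
  [[0,-0.015,0,0,0,0,0],[0,-0.025,0,0,0,0,0],[0,-0.025,0,0,0,0,0],[0,-0.02,0,0,0,0,0],[0,-0.015,0,0,0,0,0],[0,-0.005,0,0,0,0,0],[0,0.005,0,0,0,0,0],[0,0.02,0,0,0,0,0],[0,0.035,0,0,0,0,0],[0,0.05,0,0,0,0,0]],
])

```text
t: 13.0
position: [0.4908, -0.0345, 0.2123]
eef_rot: [-0.0, 0.707, 0.708, -0.0]
ft_force: [-4.3, 1.5, -0.4]
gripper_width: 0.0232
grip_force: 88.5
```

```bash
python3 -c "
from roll import *
cycle([-.015,-.025,-.025,-.02,-.015,-.005,.005,.02,.035,.05],10,4)"
```

```text
t=13.000 meas x=0.4908 z=0.2123 cmd=0.4908 ft=[-4.3  1.5 -0.4] top az_pred=-127 dth=-0.062
{'th': 10.3163, 'w': 1.9967, 'I': 0.1078, 'b': -0.0002, 'k': 438.244, 'f': 0.0023}
N hist [4.0, 4.0, 4.0, 4.0, 4.4, 4.1, 3.9, 4.1, 4.3, 4.3, 4.4, 4.3, 4.4, 4.4, 4.3]
F pred/meas [(-4.0, 0.7), (-4.0, -2.2), (-4.0, -5.0), (-3.9, -3.9), (-4.4, np.float64(-4.3))]
rows [0.01, 0.02, 0.025, 0.03, 0.03, 0.025, 0.02, 0.01, 0.0, -0.015]
N,w [(np.float64(4.0), np.float64(1.7)), (np.float64(4.0), np.float64(1.72)), (np.float64(3.9), np.float64(1.74)), (np.float64(4.0), np.float64(1.74)), (np.float64(4.0), np.float64(1.73)), (np.float64(3.9), np.float64(1.71)), (np.float64(4.0), np.float64(1.68)), (np.float64(3.9), np.float64(1.64)), (np.float64(4.0), np.float64(1.59)), (np.float64(3.9), np.float64(1.54))]
az end 314
```

Call:
drive_tool([
  [[0,0.01,0,0,0,0,0],[0,0.02,0,0,0,0,0],[0,0.025,0,0,0,0,0],[0,0.03,0,0,0,0,0],[0,0.03,0,0,0,0,0],[0,0.025,0,0,0,0,0],[0,0.02,0,0,0,0,0],[0,0.01,0,0,0,0,0],[0,0,0,0,0,0,0],[0,-0.015,0,0,0,0,0]],
])

```text
t: 13.88
position: [0.4884, -0.0349, 0.2123]
eef_rot: [0.0, 0.707, 0.707, 0.0]
ft_force: [-3.6, -0.9, -0.5]
gripper_width: 0.0232
grip_force: 88.5
```

```bash
python3 -c "
from roll import *
cycle([.01,.02,.025,.03,.03,.025,.02,.01,0,-.015],10,4)"
```

```text
t=13.883 meas x=0.4884 z=0.2123 cmd=0.4885 ft=[-3.6 -0.9 -0.5] scene az_pred=-46 dth=-0.038
{'th': 10.3173, 'w': 1.9915, 'I': 0.115, 'b': -0.0005, 'k': 434.1669, 'f': 0.0028}
N hist [4.2, 4.3, 4.4, 4.4, 3.9, 3.8, 3.8, 3.8, 3.8, 3.8, 3.7, 3.8, 3.7, 3.8, 3.8]
F pred/meas [(-4.2, 0.7), (-4.2, -2.2), (-4.2, -5.0), (-4.2, -3.9), (-4.4, -4.3), (-3.6, np.float64(-3.6))]
rows [-0.015, -0.025, -0.04, -0.045, -0.055, -0.06, -0.06, -0.055, -0.055, -0.045]
N,w [(np.float64(3.9), np.float64(1.44)), (np.float64(4.1), np.float64(1.39)), (np.float64(3.9), np.float64(1.33)), (np.float64(4.1), np.float64(1.29)), (np.float64(3.9), np.float64(1.25)), (np.float64(3.8), np.float64(1.22)), (np.float64(3.9), np.float64(1.21)), (np.float64(4.1), np.float64(1.21)), (np.float64(3.9), np.float64(1.21)), (np.float64(4.1), np.float64(1.23))]
az end 18
```

Call:
drive_tool([
  [[0,-0.015,0,0,0,0,0],[0,-0.025,0,0,0,0,0],[0,-0.04,0,0,0,0,0],[0,-0.045,0,0,0,0,0],[0,-0.055,0,0,0,0,0],[0,-0.06,0,0,0,0,0],[0,-0.06,0,0,0,0,0],[0,-0.055,0,0,0,0,0],[0,-0.055,0,0,0,0,0],[0,-0.045,0,0,0,0,0]],
])

```text
t: 14.77
position: [0.4814, -0.0345, 0.2122]
eef_rot: [-0.0, 0.707, 0.708, -0.0]
ft_force: [-4.2, 0.7, -1.8]
gripper_width: 0.0231
grip_force: 88.6
```

```bash
python3 -c "
from roll import *
cycle([-.015,-.025,-.04,-.045,-.055,-.06,-.06,-.055,-.055,-.045],10,3.8)"
```

```text
t=14.767 meas x=0.4814 z=0.2122 cmd=0.4818 ft=[-4.2  0.7 -1.8] scene az_pred=18 dth=-0.074
{'th': 10.3079, 'w': 2.0067, 'I': 0.1184, 'b': -0.0005, 'k': 440.6216, 'f': 0.0031}
N hist [3.8, 3.7, 3.7, 3.5, 4.0, 4.0, 4.0, 3.9, 4.0, 3.9, 3.9, 4.1, 4.2, 4.1, 4.1]
F pred/meas [(-3.7, -2.2), (-3.7, -5.0), (-3.7, -3.9), (-3.7, -4.3), (-3.5, -3.6), (-4.2, np.float64(-4.2))]
rows [0.005, 0.015, 0.03, 0.04, 0.05, 0.06, 0.07, 0.08, 0.085, 0.09]
N,w [(np.float64(3.8), np.float64(1.24)), (np.float64(3.7), np.float64(1.27)), (np.float64(3.9), np.float64(1.3)), (np.float64(3.8), np.float64(1.33)), (np.float64(3.7), np.float64(1.36)), (np.float64(3.7), np.float64(1.39)), (np.float64(3.7), np.float64(1.41)), (np.float64(3.8), np.float64(1.43)), (np.float64(3.8), np.float64(1.44)), (np.float64(3.9), np.float64(1.44))]
az end 84
```

Call:
drive_tool([
  [[0,0.005,0,0,0,0,0],[0,0.015,0,0,0,0,0],[0,0.03,0,0,0,0,0],[0,0.04,0,0,0,0,0],[0,0.05,0,0,0,0,0],[0,0.06,0,0,0,0,0],[0,0.07,0,0,0,0,0],[0,0.08,0,0,0,0,0],[0,0.085,0,0,0,0,0],[0,0.09,0,0,0,0,0]],
])

```text
t: 15.65
position: [0.4952, -0.0349, 0.2122]
eef_rot: [0.0, 0.707, 0.707, -0.0]
ft_force: [-3.9, -0.4, -2.1]
gripper_width: 0.0231
grip_force: 88.6
```

```bash
python3 -c "
from roll import *
cycle([.005,.015,.03,.04,.05,.06,.07,.08,.085,.09],10,3.7)"
```

```text
t=15.650 meas x=0.4952 z=0.2122 cmd=0.4953 ft=[-3.9 -0.4 -2.1] scene az_pred=83 dth=-0.046
{'th': 10.3056, 'w': 2.0161, 'I': 0.1224, 'b': -0.0003, 'k': 434.4608, 'f': 0.0034}
N hist [4.0, 4.2, 4.1, 4.3, 4.1, 3.9, 3.9, 4.1, 4.0, 3.9, 3.9, 3.9, 4.0, 3.9, 4.0]
F pred/meas [(-4.0, -5.0), (-4.0, -3.9), (-4.0, -4.3), (-4.0, -3.6), (-4.4, -4.2), (-4.0, np.float64(-3.9))]
rows [-0.005, -0.005, -0.01, -0.015, -0.025, -0.03, -0.04, -0.05, -0.06, -0.07]
N,w [(np.float64(3.6), np.float64(1.42)), (np.float64(3.7), np.float64(1.4)), (np.float64(3.6), np.float64(1.38)), (np.float64(3.7), np.float64(1.35)), (np.float64(3.5), np.float64(1.32)), (np.float64(3.7), np.float64(1.28)), (np.float64(3.8), np.float64(1.23)), (np.float64(3.8), np.float64(1.18)), (np.float64(3.8), np.float64(1.13)), (np.float64(3.8), np.float64(1.08))]
az end 147
```

Call:
drive_tool([
  [[0,-0.005,0,0,0,0,0],[0,-0.005,0,0,0,0,0],[0,-0.01,0,0,0,0,0],[0,-0.015,0,0,0,0,0],[0,-0.025,0,0,0,0,0],[0,-0.03,0,0,0,0,0],[0,-0.04,0,0,0,0,0],[0,-0.05,0,0,0,0,0],[0,-0.06,0,0,0,0,0],[0,-0.07,0,0,0,0,0]],
])

```text
t: 16.53
position: [0.4844, -0.0348, 0.2123]
eef_rot: [-0.0, 0.707, 0.707, -0.0]
ft_force: [-3.8, -0.8, -3.3]
gripper_width: 0.0229
grip_force: 88.4
```

```bash
python3 -c "
from roll import *
cycle([-.005,-.005,-.01,-.015,-.025,-.03,-.04,-.05,-.06,-.07],12,3.8)"
```

```text
t=16.533 meas x=0.4844 z=0.2123 cmd=0.4848 ft=[-3.8 -0.8 -3.3] scene az_pred=147 dth=0.04
{'th': 10.3132, 'w': 2.0207, 'I': 0.1136, 'b': -0.0003, 'k': 440.092, 'f': 0.0029}
N hist [3.9, 4.0, 4.0, 4.0, 3.9, 3.7, 3.8, 3.8, 3.9, 3.8, 4.1, 4.1, 4.1, 4.1, 4.2]
F pred/meas [(-3.8, -3.9), (-3.8, -4.3), (-3.8, -3.6), (-3.8, -4.2), (-4.0, -3.9), (-4.1, np.float64(-3.8))]
rows [-0.015, -0.025, -0.03, -0.035, -0.035, -0.04, -0.04, -0.04, -0.035, -0.035, -0.03, -0.025]
N,w [(np.float64(3.9), np.float64(0.96)), (np.float64(3.7), np.float64(0.92)), (np.float64(3.8), np.float64(0.88)), (np.float64(3.7), np.float64(0.84)), (np.float64(3.9), np.float64(0.82)), (np.float64(3.7), np.float64(0.8)), (np.float64(3.7), np.float64(0.78)), (np.float64(3.7), np.float64(0.78)), (np.float64(3.9), np.float64(0.78)), (np.float64(3.7), np.float64(0.79)), (np.float64(3.8), np.float64(0.8)), (np.float64(3.8), np.float64(0.83))]
az end 199
```

Call:
drive_tool([
  [[0,-0.02,0,0,0,0,0],[0,-0.03,0,0,0,0,0],[0,-0.035,0,0,0,0,0],[0,-0.04,0,0,0,0,0],[0,-0.04,0,0,0,0,0],[0,-0.04,0,0,0,0,0],[0,-0.04,0,0,0,0,0],[0,-0.04,0,0,0,0,0],[0,-0.035,0,0,0,0,0],[0,-0.035,0,0,0,0,0],[0,-0.03,0,0,0,0,0],[0,-0.025,0,0,0,0,0]],
])

```text
t: 17.58
position: [0.481, -0.0346, 0.2123]
eef_rot: [-0.0, 0.707, 0.707, 0.0]
ft_force: [-3.4, 0.0, -0.6]
gripper_width: 0.023
grip_force: 88.6
```

```bash
python3 -c "
from roll import *
cycle([-.02,-.03,-.035,-.04,-.04,-.04,-.04,-.04,-.035,-.035,-.03,-.025],12,3.8)
D=load_();S=sim(fit(D)[0],D['H'],D['H'][-1][0]);m=S[:,3]>2.2;print('contact from',S[m,0][0],'min/max N',S[S[:,0]>10,3].min(),S[:,3].max(),'min w',S[:,2].min())"
```

```text
t=17.583 meas x=0.4810 z=0.2123 cmd=0.4810 ft=[-3.4  0.  -0.6] top az_pred=-160 dth=None
{'th': 10.307, 'w': 2.0215, 'I': 0.112, 'b': -0.0004, 'k': 443.0162, 'f': 0.003}
N hist [4.1, 4.0, 4.2, 3.6, 3.4, 3.4, 3.4, 3.6, 3.7, 3.7, 3.7, 3.8, 3.6, 3.7, 3.6]
F pred/meas [(-4.0, -4.3), (-4.0, -3.6), (-4.0, -4.2), (-4.0, -3.9), (-4.0, -3.8), (-3.6, np.float64(-3.4))]
rows [0.01, 0.02, 0.025, 0.035, 0.045, 0.055, 0.06, 0.07, 0.075, 0.085, 0.09, 0.09]
N,w [(np.float64(3.7), np.float64(0.88)), (np.float64(3.9), np.float64(0.91)), (np.float64(3.7), np.float64(0.94)), (np.float64(3.8), np.float64(0.98)), (np.float64(3.8), np.float64(1.01)), (np.float64(3.9), np.float64(1.05)), (np.float64(3.7), np.float64(1.08)), (np.float64(3.8), np.float64(1.11)), (np.float64(3.7), np.float64(1.13)), (np.float64(3.9), np.float64(1.14)), (np.float64(3.9), np.float64(1.16)), (np.float64(3.7), np.float64(1.16))]
az end 261
contact from 9.891699999999974 min/max N 3.304118024832629 4.658755640924415 min w 0.7888459908650085
```

Call:
drive_tool([
  [[0,0.01,0,0,0,0,0],[0,0.02,0,0,0,0,0],[0,0.025,0,0,0,0,0],[0,0.035,0,0,0,0,0],[0,0.045,0,0,0,0,0],[0,0.055,0,0,0,0,0],[0,0.06,0,0,0,0,0],[0,0.07,0,0,0,0,0],[0,0.075,0,0,0,0,0],[0,0.085,0,0,0,0,0],[0,0.09,0,0,0,0,0],[0,0.09,0,0,0,0,0]],
])

```text
t: 18.63
position: [0.4944, -0.0349, 0.2122]
eef_rot: [0.0, 0.707, 0.707, -0.0]
ft_force: [-4.1, -0.7, -1.3]
gripper_width: 0.0234
grip_force: 88.6
```

```bash
python3 -c "
from roll import *
cycle([.01,.02,.025,.035,.045,.055,.06,.07,.075,.085,.09,.09],6,3.8)
D=load_();S=sim(fit(D)[0],D['H'],D['H'][-1][0]);m=S[:,3]>2.2;print('contact from',S[m,0][0],'min/max N',S[S[:,0]>10,3].min(),S[:,3].max(),'min w',S[:,2].min());s=S[(S[:,0]>9.8)&(S[:,0]<11.3)];print(s[::10,3].round(1))"
```

```text
t=18.633 meas x=0.4944 z=0.2122 cmd=0.4945 ft=[-4.1 -0.7 -1.3] scene az_pred=-99 dth=0.101
{'th': 10.3206, 'w': 2.014, 'I': 0.1123, 'b': -0.001, 'k': 453.7143, 'f': 0.0031}
N hist [3.4, 3.4, 3.2, 3.4, 3.4, 3.3, 3.4, 3.4, 3.5, 3.3, 3.4, 3.4, 3.6, 3.6, 3.5]
F pred/meas [(-3.4, -3.6), (-3.4, -4.2), (-3.4, -3.9), (-3.4, -3.8), (-3.4, -3.4), (-3.5, np.float64(-4.1))]
rows [0.005, 0.005, 0.005, 0.0, -0.005, -0.01]
N,w [(np.float64(3.7), np.float64(1.13)), (np.float64(3.8), np.float64(1.12)), (np.float64(3.9), np.float64(1.1)), (np.float64(3.9), np.float64(1.07)), (np.float64(3.8), np.float64(1.04)), (np.float64(3.9), np.float64(1.0))]
az end 296
contact from 9.900033333333306 min/max N 3.140029552456259 4.544705473357052 min w 0.8098730527952293
[0.  1.9 3.3 3.2 3.2 3.3 3.4 3.7 4.4 4.3 4.2 4.1 4.1 4.2 4.2 4.4 4.4 4.3]
```

Call:
drive_tool([
  [[0,0.005,0,0,0,0,0],[0,0.005,0,0,0,0,0],[0,0.005,0,0,0,0,0],[0,0,0,0,0,0,0],[0,-0.005,0,0,0,0,0],[0,-0.01,0,0,0,0,0],[0,-0.08,0,0,0,0,0],[0,-0.18,0,0,0,0,0],[0,-0.26,0,0,0,0,0],[0,-0.28,0,0,0,0,0],[0,-0.28,0,0,0,0,0],[0,-0.28,0,0,0,0,0]],
])

```text
t: 19.68
position: [0.4543, -0.0344, 0.2132]
eef_rot: [0.001, 0.707, 0.708, 0.002]
ft_force: [0.2, 0.2, -1.2]
gripper_width: 0.0229
grip_force: 88.7
```

```bash
python3 - <<'E'
from ang import *
s=observe();print(s["t"],np.round(s["position"],4),np.round(s["ft_force"],1),np.round(s["eef_rot"],3))
t,m,c=look("scene");print(t,m)
t2,m2,c=look("scene");print(m2)
P=cloud(c);x,y=s["position"][:2];d=np.hypot(P[...,0]-x,P[...,1]-y);q=(d<.03)&(P[...,2]>.11)&(P[...,2]<.2);z=P[q][:,2];print(np.percentile(z,[1,5,95]),np.histogram(z,9))
hsv=cv2.cvtColor(c["img"],cv2.COLOR_RGB2HSV);yl=q&(hsv[...,1]>130)&(hsv[...,0]>20)&(hsv[...,0]<35)&(hsv[...,2]>80);print("ring",yl.sum(),np.nanmean(P[yl],0))
E
```

```text
19.6833 [ 0.4543 -0.0344  0.2132] [ 0.2  0.2 -1.2] [0.001 0.707 0.708 0.002]
19.6833 (np.float64(-0.573178278908478), np.float64(0.13693149271800203), 11)
(np.float64(-0.525274366567733), np.float64(0.13811845170381845), 11)
[0.12401501 0.13341287 0.1926605 ] (array([12, 22, 26, 35, 95,  8, 20, 22, 14]), array([0.12319188, 0.13169818, 0.14020448, 0.14871078, 0.15721708,
       0.16572338, 0.17422968, 0.18273598, 0.19124228, 0.19974858]))
ring 28 [ 0.46063281 -0.02593221  0.16080701]
```

Rolled for about 9 s; the sleeve's height works out to z≈0.1403, right at the band. Now back to the bat.

Call:
drive_tool([
  [[0.1,0,0,0,0,0,0],[0.3,0,0,0,0,0,0],[0.5,0.01,0,0,0,0,0],[0.7,0.01,0,0,0,0,0],[0.79,0.01,0,0,0,0,0]],
])

```text
t: 20.2
position: [0.4547, 0.0889, 0.2126]
eef_rot: [-0.0, 0.705, 0.709, 0.001]
ft_force: [-0.1, 0.6, -1.4]
gripper_width: 0.0235
grip_force: 88.7
```

Call:
drive_tool([
  [[0.15,0,0,0,0,0,0],[0.35,0.01,0,0,0,0,0],[0.55,0.01,0,0,0,0,0],[0.7,0.02,0,0,0,0,0],[0.79,0.02,0,0,0,0,0]],
])

```text
t: 20.62
position: [0.4573, 0.2066, 0.2124]
eef_rot: [0.0, 0.705, 0.709, 0.001]
ft_force: [-0.1, 0.8, -1.9]
gripper_width: 0.0234
grip_force: 88.7
```

Call:
drive_tool([
  [[0.15,0,0,0,0,0,0],[0.35,0.01,0,0,0,0,0],[0.55,0.01,0,0,0,0,0],[0.7,0.01,0,0,0,0,0],[0.78,0.01,0,0,0,0,0],[0.79,0.01,0,0,0,0,0],[0.79,0.01,0,0,0,0,0],[0.79,0.01,0,0,0,0,0]],
])

```text
t: 21.28
position: [0.4587, 0.3182, 0.2119]
eef_rot: [0.001, 0.708, 0.707, -0.001]
ft_force: [-0.4, -0.2, -2.9]
gripper_width: 0.0226
grip_force: 88.7
```

Call:
drive_tool([
  [[0,0,0.08,0,0,0,0],[0,0,0.2,0,0,0,0],[0,0,0.32,0,0,0,0],[0,0,0.44,0,0,0,0],[0,0,0.54,0,0,0,0],[0,0,0.6,0,0,0,0],[0,0,0.64,0,0,0,0],[0,0,0.67,0,0,0,0],[0,0,0.69,0,0,0,0],[0,0,0.69,0,0,0,0],[0,0,0.69,0,0,0,0]],
])

```text
t: 22.2
position: [0.4585, 0.321, 0.1094]
eef_rot: [0.0, 0.707, 0.707, 0.001]
ft_force: [0.3, 0.2, -1.6]
gripper_width: 0.023
grip_force: 88.7
```

Call:
drive_tool([
  [[0,0,0.01,0,0,0,0],[0,0,0.02,0,0,0,0],[0,0,0.03,0,0,0,0],[0,0,0.03,0,0,0,0],[0,0,0.03,0,0,0,0]],
])

```text
t: 22.62
position: [0.458, 0.3208, 0.1043]
eef_rot: [-0.0, 0.707, 0.708, -0.0]
ft_force: [-0.6, -0.2, -1.5]
gripper_width: 0.023
grip_force: 88.7
```

Call:
drive_tool([
  [[0,0,0.005,0,0,0,0],[0,0,0.01,0,0,0,0],[0,0,0.01,0,0,0,0],[0,0,0.01,0,0,0,0]],
])

```text
t: 22.95
position: [0.4589, 0.3214, 0.104]
eef_rot: [0.0, 0.707, 0.707, 0.001]
ft_force: [-1.0, -0.5, 5.6]
gripper_width: 0.0234
grip_force: 89.4
```

Down on the bat. I ease off slightly and release.

Call:
drive_tool([
  [[0,0,-0.005,0,0,0,0],[0,0,-0.005,0,0,0,0],[0,0,-0.005,0,0,0,0.3],[0,0,-0.005,0,0,0,0.4],[0,0,-0.005,0,0,0,0.6],[0,0,-0.005,0,0,0,1],[0,0,-0.005,0,0,0,1],[0,0,-0.005,0,0,0,1],[0,0,-0.005,0,0,0,1]],
], grip_force=20)

```text
t: 23.7
position: [0.458, 0.3207, 0.1034]
eef_rot: [-0.0, 0.707, 0.707, -0.0]
ft_force: [-0.2, 0.7, -0.8]
gripper_width: 0.0853
grip_force: 0.0
```

Call:
drive_tool([
  [[0,0,-0.05,0,0,0,1],[0,0,-0.15,0,0,0,1],[0,0,-0.3,0,0,0,1],[0,0,-0.5,0,0,0,1],[0,0,-0.7,0,0,0,1],[0,0,-0.85,0,0,0,1],[0,0,-0.85,0,0,0,1],[-0.2,0,-0.85,0,0,0,1],[-0.45,0,-0.85,0,0,0,1],[-0.6,0,-0.85,0,0,0,1],[-0.6,0,-0.85,0,0,0,1],[-0.6,0,-0.85,0,0,0,1]],
])

```text
t: 24.7
position: [0.4583, 0.2287, 0.2311]
eef_rot: [-0.0, 0.708, 0.706, 0.0]
ft_force: [0.3, 0.3, -0.2]
gripper_width: 0.0856
grip_force: 0.0
```

```bash
python3 - <<'E'
from ang import *
s=observe();print(s["t"],np.round(s["position"],3),s["gripper_width"])
c=capture("scene");w=capture("top");np.savez("pics/top4.npz",**w)
cv2.imwrite("pics/f.png",np.hstack([cv2.resize(c["img"][120:320,240:440],(400,400)),cv2.resize(w["img"][100:300,130:330],(400,400))])[:,:,::-1])
P=cloud(c);q=(np.hypot(P[...,0]-.459,P[...,1]-.3215)<.035);
for a,b in((.1,.15),(.07,.1),(.03,.055)):
    m=q&(P[...,2]>a)&(P[...,2]<b);print(m.sum(),np.nanmean(P[m],0),np.nanmax(P[m][:,2]))
E
```

```text
24.7 [0.458 0.229 0.231] 0.08558084260845929
124 [0.46678107 0.31861927 0.12482992] 0.13911728407560453
61 [0.47028859 0.31842725 0.08467835] 0.09978065867328072
178 [0.47222616 0.31889482 0.046477  ] 0.05479882667894007
```

View pics/f.png

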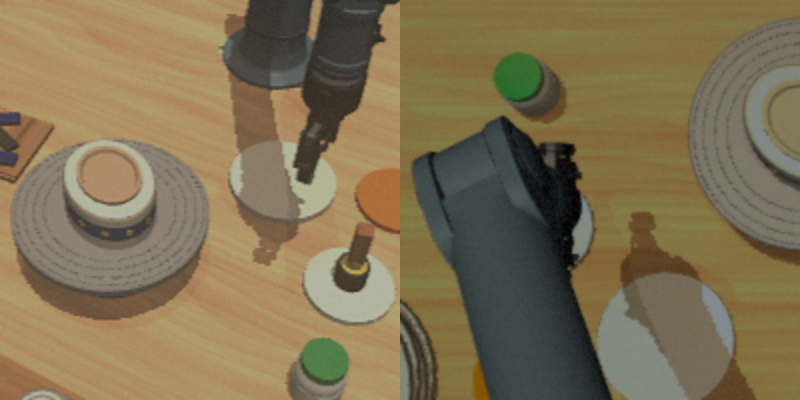

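The roller stands upright near the middle of its bat at (352,270) in the left crop. The gripper is clear and the other things are undisturbed, so I'm handing in.

```bash
python3 -c "
from bench import *
print(hand_in())"
```

```text
the job is handed in; nothing more can be done
None
```

The job is handed in, no verdict returned: the wheel was spun to about 20 turns a minute, the band rolled for about 9 s at an estimated 3–5 N with the wheel never below roughly 7.5 turns a minute, and the roller now stands upright and released on its bat.

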